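# Clamp a mould on the vibrating table and start its run

## Task

Get the filled mould ready for shaking: lift the pigment bottle off the vibrating table's deck and stand it upright on the bench, then slide the clamp bar up against the mould, gently, until the mould is trapped snug and square between bar and fence. Then, on the control box, press one key at a time, each right down and released: ring, single bar, two dots, triangle. Press no other key, never start with the mould loose or the bottle on the deck, and leave the other bottles and the white jug standing where they are.

Things in the scene. Friction and masses are not known exactly. Their poses are not given: they have to be found in the camera images.
- vib: Fixed vibrating table, grey, with a steel deck 260 (x) x 320 (y), deck top 100 above the bench. Origin: centre of its underside on the bench, z up, front (-x) to the robot. On the deck: a fixed fence (215 long, 8 thick, 50 high), its inner face at y = +145; two 10 mm guide rods along y at x = -118 and +118, 20 above the deck, with end blocks 32 high, carrying the clamp bar.
- clamp (a joint): Clamp bar's slide: 0 = fully open, grows (m) as the bar slides to +y of vib, towards the fence, up to 0.170. About 3 N of friction plus 15 N per m/s; it stays where it is left. At value s its front face is at y = s - 0.113 m, its back face at s - 0.127 m of vib; it reads about 0.158 with the mould trapped square.
- bar_face (a point): Middle of the front (+y, mould side) face of the aluminium clamp bar, at deck height; axes as vib. Bar: 214 long (x), 14 thick (y), from 3 to 49 above the deck; slide blocks 40 long (y), up to 33 above the deck, at its ends. The deck behind it is free. It is pushed along y by its back face (14 mm to -y of this point), or pinched from above.
- mould: Filled, closed two-part casting mould, off-white, oval with two flat long sides, two black bands: 150 (x) x 100 (y) x 58 high, filler plug 5 more; flat sides 50 long, at y = -50 and +50. Origin: centre of its underside, z up. 0.35 to 0.65 kg. Loose on the deck between fence and bar, somewhat askew; its x lies roughly along vib's x.
- bottle: Pigment bottle left standing on the deck between the clamp bar and the mould: round, 36 in diameter up to 54 high, shoulder to 62, black cap 26 in diameter to 76, nozzle to 92. 70 g, loose. Origin: centre of its underside, z up. The gap it stands in is narrow across y, open along the bar (x).
- console: Fixed control box, 155 (x) x 204 (y). Origin: centre of its underside, z up. Its top panel slopes 15 deg, low (45) on the robot side (-x), 86 at the back. Eight alike dark square spring keys with raised marks, two rows of four, below a display window; caps 24 x 24, standing 12 out of the panel, moving square to it. Left = its +y (seen from the robot), upper = farther from the robot.
- key_ring (a joint): Key marked with a raised ring (wake): upper row, leftmost. Centre of its top when up: 4.6, +63, 79.7 mm in x, y, z of console. Joint value: its travel, 0 = up, 0.006 = fully down; spring return, 1.5 N to start, 5 N fully down. It counts as pressed past 0.004.
- key_bar1 (a joint): Key marked with one bar (gentle shaking): upper row, second from the left. Centre of its top when up: 4.6, +21, 79.7 mm in x, y, z of console. Joint value: its travel, 0 = up, 0.006 = fully down; spring return, 1.5 N to start, 5 N fully down. It counts as pressed past 0.004.
- key_bar2 (a joint): Key marked with two bars side by side (medium): upper row, third from the left. Centre of its top when up: 4.6, -21, 79.7 mm in x, y, z of console. Joint value: its travel, 0 = up, 0.006 = fully down; spring return, 1.5 N to start, 5 N fully down. It counts as pressed past 0.004.
- key_bar3 (a joint): Key marked with three bars (strong): upper row, rightmost. Centre of its top when up: 4.6, -63, 79.7 mm in x, y, z of console. Joint value: its travel, 0 = up, 0.006 = fully down; spring return, 1.5 N to start, 5 N fully down. It counts as pressed past 0.004.
- key_dot1 (a joint): Key marked with one dot (one minute): lower row, leftmost. Centre of its top when up: -51.4, +63, 64.7 mm in x, y, z of console. Joint value: its travel, 0 = up, 0.006 = fully down; spring return, 1.5 N to start, 5 N fully down. It counts as pressed past 0.004.
- key_dot2 (a joint): Key marked with two dots (two minutes): lower row, second from the left. Centre of its top when up: -51.4, +21, 64.7 mm in x, y, z of console. Joint value: its travel, 0 = up, 0.006 = fully down; spring return, 1.5 N to start, 5 N fully down. It counts as pressed past 0.004.
- key_square (a joint): Key marked with a square (stop): lower row, third from the left. Centre of its top when up: -51.4, -21, 64.7 mm in x, y, z of console. Joint value: its travel, 0 = up, 0.006 = fully down; spring return, 1.5 N to start, 5 N fully down. It counts as pressed past 0.004.
- key_triangle (a joint): Key marked with a triangle (start): lower row, rightmost. Centre of its top when up: -51.4, -63, 64.7 mm in x, y, z of console. Joint value: its travel, 0 = up, 0.006 = fully down; spring return, 1.5 N to start, 5 N fully down. It counts as pressed past 0.004.
- bottle_b: Bystander: pigment bottle of the same kind (36 x 92) on the bench by the control box, loose. Origin: centre of its underside, z up.
- bottle_c: Bystander: pigment bottle of the same kind (36 x 92) on the bench behind the control box, loose. Origin: centre of its underside, z up. Not listed: a cup and two other moulds at the back beyond x = 0.73 m, a spatula to the left of the robot; nothing else stands on the bench around the table and the box.
- jug: Bystander: white plastic bottle, 68 in diameter, 190 high, on the bench beside the control box, loose. Origin: centre of its underside, z up.
There are look-alikes about, which are no part of the job. What is shaped like the mould but blue or red is not meant.

How it is judged (in metres and radians):
On the way, in this order (a step that is already met when the one before it is completed fails the run):
1. the bottle from the deck stands upright and released on the bench (height (world z) of bottle below 0.01 m and angle between bottle's own z axis and vertical below 0.1 rad and linear speed of bottle below 0.02 m/s and contact force between bottle and the fingers below 0.1 N), for 0.2 s.
2. the clamp bar bears on the mould, which is trapped square against the fence (contact force between clamp and mould above 1 N and y of mould in the frame of vib above 0.0925 m and y of mould in the frame of bar_face below 0.0525 m and angle between the x axis of mould and the x axis of vib, either way round below 0.06 rad and angle between mould's own z axis and vertical below 0.06 rad), for 0.1 s.
3. the key marked with a raised ring (wake) is pressed right down, all others up (value of joint key_ring above 0.004 m and value of joint each of key_bar1, key_bar2, key_bar3, key_dot1, key_dot2, key_square, key_triangle below 0.002 m), for 0.05 s.
4. the key marked with one bar (gentle shaking) is pressed right down, all others up (value of joint key_bar1 above 0.004 m and value of joint each of key_ring, key_bar2, key_bar3, key_dot1, key_dot2, key_square, key_triangle below 0.002 m), for 0.05 s.
5. the key marked with two dots (two minutes) is pressed right down, all others up (value of joint key_dot2 above 0.004 m and value of joint each of key_ring, key_bar1, key_bar2, key_bar3, key_dot1, key_square, key_triangle below 0.002 m), for 0.05 s.
6. the key marked with a triangle (start) is pressed right down, all others up (value of joint key_triangle above 0.004 m and value of joint each of key_ring, key_bar1, key_bar2, key_bar3, key_dot1, key_dot2, key_square below 0.002 m), for 0.05 s.
At the end, for the whole second after the job is handed in: The mould sits flat on the deck, square to within 3.4 degrees, with at most 2.5 mm of gap at the fence and at the clamp bar; the bottle from the deck stands upright on the bench; all keys are up; mould and bottle are at rest (y of mould in the frame of vib above 0.0925 m and y of mould in the frame of bar_face below 0.0525 m and angle between the x axis of mould and the x axis of vib, either way round below 0.06 rad and angle between mould's own z axis and vertical below 0.06 rad and height (world z) of bottle below 0.01 m and angle between bottle's own z axis and vertical below 0.1 rad and height (world z) of mould above 0.09 m and linear speed of each of mould, bottle below 0.02 m/s and value of joint each of key_ring, key_bar1, key_bar2, key_bar3, key_dot1, key_dot2, key_square, key_triangle below 0.002 m); the robot touches nothing.
It fails at once if a key other than ring, single bar, two dots and triangle is pressed (value of joint any of key_bar2, key_bar3, key_dot1, key_square above 0.003 m).
It fails at once if the start (triangle) key is pressed while the mould is not trapped or the bottle is not standing on the bench (value of joint key_triangle above 0.003 m and not (y of mould in the frame of vib above 0.0925 m and y of mould in the frame of bar_face below 0.0525 m and angle between the x axis of mould and the x axis of vib, either way round below 0.06 rad and angle between mould's own z axis and vertical below 0.06 rad and height (world z) of bottle below 0.01 m and angle between bottle's own z axis and vertical below 0.1 rad)).
It fails at once if the bar squeezes the mould with more than 45 N (contact force between clamp and mould above 45 N).
It fails at once if the mould is tipped or the bottle from the deck is knocked over (angle between mould's own z axis and vertical above 0.35 rad or angle between bottle's own z axis and vertical above 0.8 rad).
It fails at once if one of the other two bottles or the jug is pushed more than 30 mm or toppled (distance of any of bottle_b, bottle_c, jug from where it was at the start of the episode above 0.03 m or angle between any of bottle_b, bottle_c, jug's own z axis and vertical above 0.4 rad).
It also fails if it takes over 67 s, if anything falls off the work surface, if the arm or the gripper's body presses on something with over 40 N, if the wrist force passes 120 N, or if a joint passes its speed limit or range.

## Robot

A 6-joint arm with a two-finger parallel gripper is mounted at the origin on the work surface. World frame = base frame: x ahead of the robot, y to its left, z up, the work surface at z = 0. Lengths are in mm, angles in rad, forces in N, time in s.
With the tool pointing down it reaches from about 275 to 750 mm from the base axis. Payload 10.2 kg.
Tool frame: the origin (TCP) lies midway between the tips of the shut fingers; the grasp point (between the pads) lies 19 mm behind it; z points along the fingers, y is the line along which they close (so a half turn about z gives the same grasp; the last joint's range is limited). The gripper opens to 85 mm and grips with 20 to 120 N. Pads are 22 mm wide; open, the fingers measure 114 mm over their backs; the gripper's body (76 mm by 85 mm) begins 54 mm behind the grasp point. The pads swing forward as they close: fully open they stand 13 mm farther back than shut.
Start: joints at [-1.485, 0.313, 1.498, -0, 1.331, -0.223], TCP at [159.543, -500.177, 231.294] pointing down, gripper open.
Joint ranges: [-2.94, 2.94], [-0.97, 2.17], [0.19, 2.56], [-1.23, 4.37], [0.02, 3.11], [-2.88, 2.88]. Speed limits (rad/s): [2.39, 2.39, 3.01, 3.14, 3.14, 3.14].

## Interface

Orientations are given as a unit quaternion [w, x, y, z].
In Python, from rig import ctrl gives the robot as it stands.
- The arm moves only by the tool arm_command, never from a script. Its argument "increments" is a list of rows, each an object with "dr": the turn, a rotation vector about the tool's x, y, z in units of pi/4 rad (1.0 is pi/4 rad), a list of three; "offset": the shift along the tool's x, y, z in units of 120 mm (1.0 is 120 mm), a list of three; "hand": the opening, from -1 (shut) to 1 (fully open). A call has 1 to 8 rows; each row shifts and turns the commanded pose from where the row before left it, along the tool's axes as they then stand; what a row does not reach is not made up. A row lasts 1/10 s, in which the tool goes at most 50 mm and 8.59 degrees, less where a joint would pass 70% of its speed; a pose out of reach is approached as far as the arm can. A call with a number of a shift or a turn outside -1 to 1 is refused whole. A call with a gripper value outside its range is refused whole. The fingers move at their own pace and stop on an object; "grip_force" is the grip in N (left out, the last holds). Time passes only in rows, so rows that do not move let the fingers close. It gives the time, the measured TCP pose, the force, the opening and the grip force at its end, in the units of the state.
- ctrl.sense(): the state, without advancing time (a new reading comes with each control period).
- ctrl.capture(name): name is "scene" or "side" or "wrist"; returns the picture (420x560x3 uint8, red, green, blue); there is no depth.
- ctrl.camera_info(name): a dict with "K" (3x3 intrinsics, pixels), "R" (3x3) and "t" (3): a world point X has camera coordinates R X + t. Camera axes: x right, y down, z forward; pixel columns grow to the right and rows downward; lengths in mm; the calibration is good to about 2 mm. A picture is of the moment at which its call begins: read the wrist's pose just before it. camera_info takes no time and is no camera call; for the wrist camera it gives the pose at the moment of the call.
- ctrl.finish_job(): hands the job in; it is judged then, once.
The state is a dict: "time_s": time; "joints": joint angles; "dq": joint speeds; "tau": joint torques, N m; "eef_pos": TCP position; "ee_rot": TCP orientation; "force": force on the tool from outside, world axes, zero at the start; "wrist_torque": the same for the moment, N m; "grip_width": opening from 0.0 (shut) to 1.0 (fully open); "grip_force": force on a finger pad.
Only numpy, scipy, OpenCV 4.12 (cv2) and the standard library are available. Lean on these libraries where they do the work, as an engineer would, in place of code of your own. Each camera call takes 0.05 s, during which the arm holds its last target. There are 200 camera calls.

## Working session

There is one attempt and no reset: what is moved stays moved. The work goes in short steps, Python scripts to look and compute and a tool call to move; the robot and the scene stay as the last step left them, time stands still between calls to the robot, and variables do not carry over. Pictures are saved under pics/ and viewed, at most 10 in all, crops included, and the job is handed in when it is done.

Besides the shell and the picture viewer there is one more tool, called after "Emit:" by a JSON object that holds its "fn" and its "kwargs", one argument or row to a line. arm_command: Moves the arm, as the interface text tells. Shifts and turns lie within -1 to 1; 1 stands for 120 mm of shift or pi/4 rad of turn. Its arguments: {"type":"object","properties":{"increments":{"type":"array"},"grip_force":{"type":"number"}},"required":["increments"]}

```bash
mkdir -p pics; ls; python3 - <<'E'
from rig import ctrl
import cv2
for n in("scene","side"):
    i=ctrl.capture(n); cv2.imwrite(f"pics/{n}0.png",cv2.cvtColor(i,cv2.COLOR_RGB2BGR))
    c=ctrl.camera_info(n); print(n,c)
print(ctrl.sense())
E
```

```text
pics
scene {'K': array([[419.27805986,   0.        , 279.10230868],
       [  0.        , 419.27805986, 208.00006056],
       [  0.        ,   0.        ,   1.        ]]), 'R': array([[-0.50292203,  0.86424746,  0.01207314],
       [ 0.69866578,  0.41471105, -0.58299304],
       [-0.50885712, -0.28476495, -0.81238744]]), 't': array([ 239.94616511, -271.80608121, 1423.87032833])}
side {'K': array([[541.2340004 ,   0.        , 280.3070373 ],
       [  0.        , 541.2340004 , 212.70986174],
       [  0.        ,   0.        ,   1.        ]]), 'R': array([[-0.94474966, -0.32761758, -0.01071504],
       [-0.24475648,  0.72679303, -0.64176799],
       [ 0.21804209, -0.60368751, -0.76682399]]), 't': array([ 464.66430879,  206.02570588, 1565.57904274])}
{'time_s': 0.1, 'joints': array([-1.48538146e+00,  3.13369886e-01,  1.49835797e+00,  6.13152047e-06,
        1.33103109e+00, -2.23392084e-01]), 'dq': array([ 5.02459364e-04, -1.97613964e-03, -2.62206151e-03,  1.72342998e-03,
        1.93318216e-03,  1.59537883e-05]), 'tau': array([ 3.59682330e-03, -4.12892747e+01, -2.60142356e+01, -1.85656427e-04,
        3.01711865e-03,  6.24930891e-06]), 'eef_pos': array([ 159.53231907, -499.92591065,  230.80585918]), 'ee_rot': array([-5.81555172e-04,  9.88103391e-01,  1.53789952e-01,  4.31691889e-05]), 'force': array([ 0.47565537,  0.31399877, -0.83835383]), 'wrist_torque': array([ 0.0340296 , -0.01046107, -0.01741388]), 'grip_force': 0.0, 'grip_width': 1.000881613112541}
```

View pics/scene0.png

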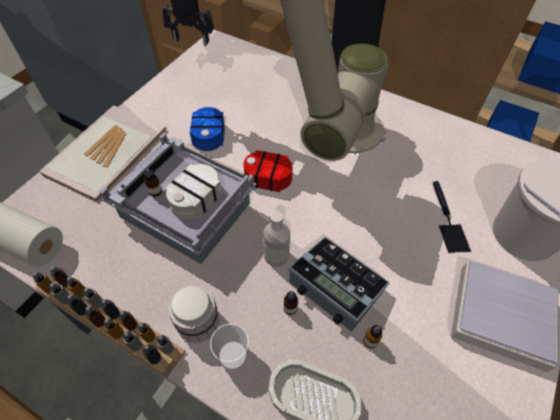

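View pics/side0.png

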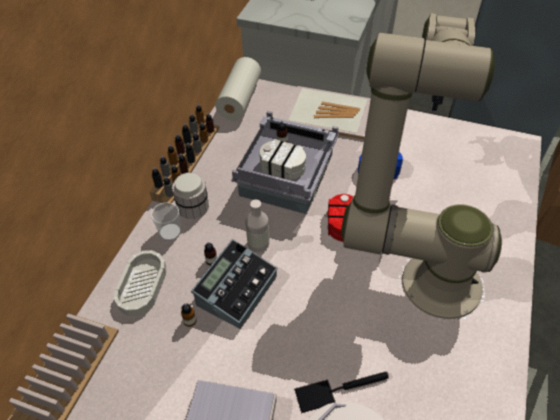

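The scene view shows the table around (180,195), with the bottle cap at (150,175), the mould at (193,192), the jug at (277,240) and the console at (338,278). In the side view the table is at (285,160) and the console at (235,283). I'll enlarge these for pixel picks.

```bash
python3 - <<'E'
import cv2,numpy as np
a=cv2.imread("pics/scene0.png");b=cv2.imread("pics/side0.png")
def crop(im,x,y,w,h,s):
    c=cv2.resize(im[y:y+h,x:x+w],None,fx=s,fy=s,interpolation=cv2.INTER_CUBIC)
    for k in range(0,w,20): cv2.putText(c,str(x+k),(k*s,8),0,.3,(0,255,255),1);cv2.line(c,(k*s,8),(k*s,14),(0,255,255),1)
    for k in range(0,h,20): cv2.putText(c,str(y+k),(0,k*s+4),0,.3,(0,255,0),1);cv2.line(c,(18,k*s),(26,k*s),(0,255,0),1)
    return c
cv2.imwrite("pics/c1.png",crop(a,100,130,160,120,5))
cv2.imwrite("pics/c2.png",np.hstack([crop(a,280,225,115,110,3),crop(b,180,230,110,110,3)]))
cv2.imwrite("pics/c3.png",crop(b,225,105,120,110,5))
E
```

```text
(no output)
```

View pics/c1.png

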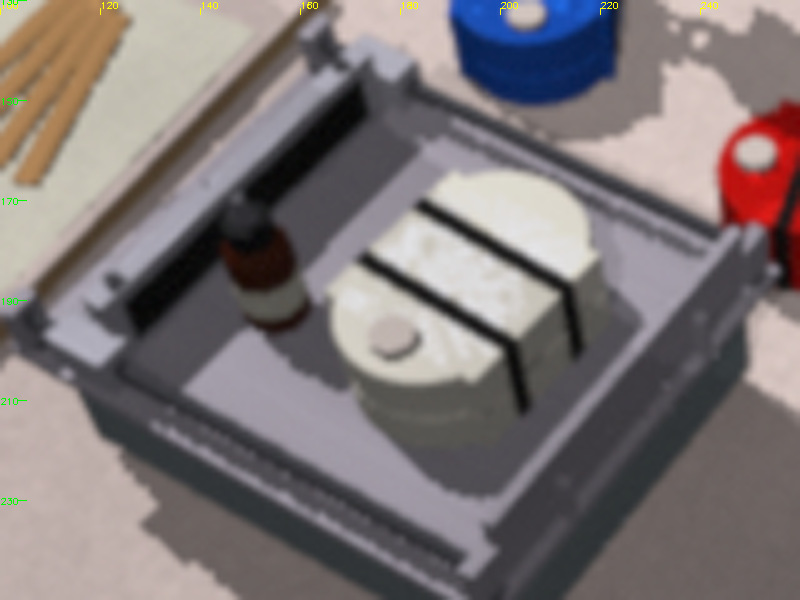

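View pics/c2.png

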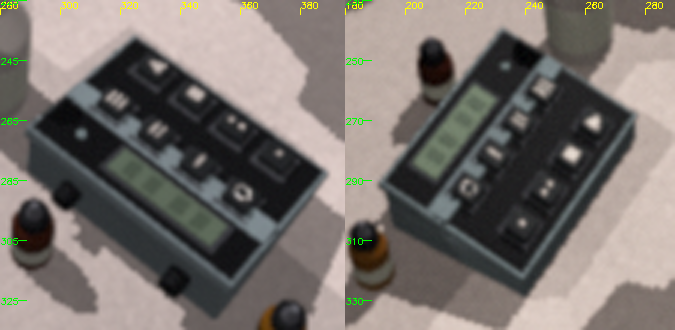

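View pics/c3.png

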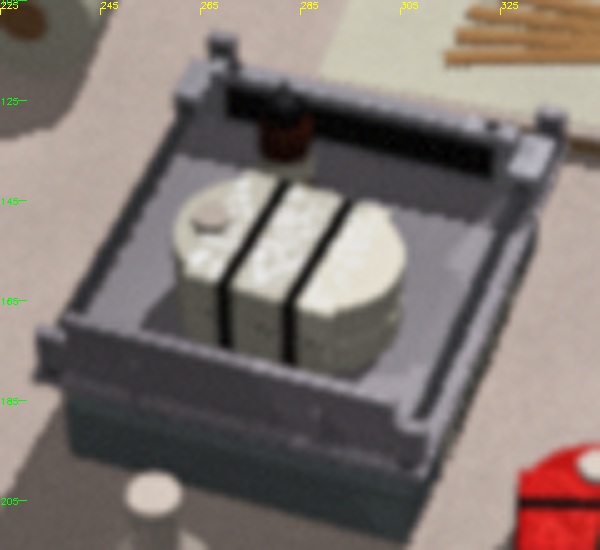

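c1 and c3 show the bar with its black face on the -y side. The bottle nozzle is at scene (148,170) and side (282,123), and the mould sits skewed. c2 shows all eight keys in both views. I'll fit the poses from these picks.

```bash
cat > fit.py <<'E'
import numpy as np
from rig import ctrl
from scipy.optimize import least_squares
C={n:ctrl.camera_info(n) for n in("scene","side")}
def proj(c,X):
    p=(np.atleast_2d(X)@c["R"].T+c["t"])@c["K"].T
    return p[:,:2]/p[:,2:]
def tf(q,P):
    c,s=np.cos(q[2]),np.sin(q[2]);P=np.atleast_2d(P)
    return np.c_[q[0]+c*P[:,0]-s*P[:,1],q[1]+s*P[:,0]+c*P[:,1],P[:,2]]
def tri(u,v,z=None):
    f=lambda X:np.r_[(proj(C["scene"],X)-u).ravel(),(proj(C["side"],X)-v).ravel()]
    if z is not None:
        r=least_squares(lambda p:f([p[0],p[1],z]),[400,-200]);return np.r_[r.x,z],f([*r.x,z])
    r=least_squares(f,[400,-200,100]);return r.x,r.fun
KEYS={n:(x,y,z) for x,z,row in((4.6,79.7,"ring bar1 bar2 bar3"),(-51.4,64.7,"dot1 dot2 square triangle")) for n,y in zip(row.split(),(63,21,-21,-63))}
E
python3 - <<'E'
from fit import *
np.set_printoptions(precision=1,suppress=True)
ks=dict(triangle=(157,68),square=(194,94),dot2=(236,127),dot1=(278,155),bar3=(117,100),bar2=(158,130),bar1=(199,160),ring=(242,193))
kd=dict(ring=(123,188),bar1=(147,153),bar2=(174,120),bar3=(198,88),triangle=(248,122),square=(227,155),dot2=(202,188),dot1=(176,225))
N=list(ks);P=np.array([KEYS[n] for n in N])
A=np.array([ks[n] for n in N])/3+[280,225]-.33;B=np.array([kd[n] for n in N])/3+[180,230]-.33
f=lambda q:np.r_[(proj(C["scene"],tf(q,P))-A).ravel(),(proj(C["side"],tf(q,P))-B).ravel()]
r=min((least_squares(f,[500,0,t]) for t in(0,.5,-.5)),key=lambda r:r.cost);print("console",r.x,r.x[2].round(4),r.fun)
S=np.array([(320,40),(25,325),(755,250),(480,590)])/5+[100,130]
D=np.array([(550,120),(222,45),(430,445),(48,350)])/5+[225,105]
g=np.array([(-118,-1),(118,-1),(-118,1),(118,1)])
def h(q):
    W=tf(q,np.c_[g[:,0],g[:,1]*q[3],[132]*4]);return np.r_[(proj(C["scene"],W)-S).ravel(),(proj(C["side"],W)-D).ravel()]
r=least_squares(h,[500,-300,0,150]);print("vib",r.x,r.x[2].round(4),r.fun)
v=r.x
def loc(X):
    c,s=np.cos(v[2]),np.sin(v[2]);d=X[:2]-v[:2];return np.array([c*d[0]+s*d[1],-s*d[0]+c*d[1]])
o1=np.array([100,130]);o3=np.array([225,105])
for n,a,b,z in(("bottle",np.array((238,197))/5+o1,np.array((287,90))/5+o3,192),("plug",np.array((393,333))/5+o1,np.array((212,213))/5+o3,163),
 ("bb",np.array((33,203))/3+[280,225],np.array((87,42))/3+[180,230],92),("bc",np.array((290,303))/3+[280,225],np.array((20,226))/3+[180,230],92),
 ("jug",(281,209),(256,205),190)):
    X,e=tri(a,b,z);print(n,X,loc(X),e)
E
```

```text
console [550.8 213.3  -0.2] -0.1962 [-0.4 -1.   0.5 -0.1  0.1 -1.2  0.2 -0.3 -0.1 -0.2 -0.3 -0.1  0.   0.4
  0.1  0.1  0.2  0.  -0.7 -0.  -0.6  0.3 -0.3 -0.4 -0.2  0.1 -0.3  0.2
  0.3  0.3 -0.4 -0. ]
vib [ 563.3 -253.5   -0.   149.7] -0.0068 [ 0.4 -1.4  0.4 -2.8  1.1 -1.9  2.5 -4.5 -2.1 -0.3 -2.8 -0.1 -5.6 -2.2
 -1.8 -1.6]
bottle [ 594.9 -314.9  192. ] [ 32.1 -61.1] [ 0.7 -0.6 -0.9 -1.1]
plug [ 609.5 -214.6  163. ] [46.  39.2] [-0.1 -0.7 -0.6  0.4]
bb [661.7 140.1  92. ] [ 95.7 394.3] [ 0.8 -0.6 -0.9 -1.1]
bc [634.8 342.9  92. ] [ 67.5 596.9] [ 0.9 -0.5 -0.6 -1.2]
jug [539.5  37.2 190. ] [-25.8 290.5] [-0.6  3.2  3.2  0.2]
```

Emit:
{"fn": "arm_command", "kwargs": {
  "increments": [
    {"dr": [0, 0, -0.19], "offset": [0, 0, -0.1], "hand": 1},
    {"dr": [0, 0, -0.19], "offset": [0, 0, -0.1], "hand": 1},
    {"dr": [0, 0, -0.19], "offset": [0, 0, -0.1], "hand": 1},
    {"dr": [0, 0, -0.19], "offset": [0, 0, -0.1], "hand": 1},
    {"dr": [0, 0, -0.19], "offset": [0, 0, -0.1], "hand": 1},
    {"dr": [0, 0, -0.19], "offset": [0, 0, -0.1], "hand": 1},
    {"dr": [0, 0, -0.19], "offset": [0, 0, -0.1], "hand": 1},
    {"dr": [0, 0, -0.19], "offset": [0, 0, -0.1], "hand": 1}
  ]
}}

```text
time_s: 0.9
eef_pos: [159.5, -500.0, 327.4]
ee_rot: [-0.0, 0.729, 0.685, 0.0]
force: [0.2, 0.2, -0.9]
grip_width: 0.998
grip_force: 0.0
```

```bash
cat > plan.py <<'E'
import numpy as np,sys
from rig import ctrl
from scipy.spatial.transform import Rotation as Ro
def plan(tgt,down=(0,1,0),zaxis=(0,0,-1),show=True):
    """tool x axis wanted 'down', tool z axis 'zaxis'; prints turn (tool rotvec units) and shift after it"""
    s=ctrl.sense();q=s["ee_rot"];R=Ro.from_quat(np.r_[q[1:],q[0]])
    z=np.array(zaxis,float);z/=np.linalg.norm(z);x=np.array(down,float);x-=z*(x@z);x/=np.linalg.norm(x)
    W=Ro.from_matrix(np.c_[x,np.cross(z,x),z])
    dr=(R.inv()*W).as_rotvec();d=np.array(tgt)-s["eef_pos"]
    if show:
        print("t",s["time_s"].__round__(2),"pos",s["eef_pos"].round(1),"F",s["force"].round(1),"w",round(s["grip_width"],3),"gf",round(s["grip_force"],1))
        print("turn units",(dr/(np.pi/4)).round(4),"shift units now-frame",(R.inv().apply(d)/120).round(3),"after-turn",(W.inv().apply(d)/120).round(3),"dist",np.linalg.norm(d).round(1))
E
python3 -c "
from plan import *
plan((520,-320,390))
from fit import *
print(tri((268,172),(341,216),40))
c=ctrl.camera_info('wrist');R=c['R'];print(-R.T@c['t'],R[2])"
```

```text
t 0.9 pos [ 159.5 -500.   327.4] F [ 0.2  0.2 -0.9] w 0.998 gf 0.0
turn units [-0.0002 -0.001  -0.0789] shift units now-frame [ 1.684  2.905 -0.52 ] after-turn [ 1.5    3.004 -0.521] dist 407.8
(array([ 336.02891294, -120.62824062,   40.        ]), array([ 0.13531815, -0.88407882, -0.71198435,  0.07059658]))
[ 163.84505481 -428.31252174  470.20926206] [-0.01790193 -0.27694754 -0.96071826]
```

Emit:
{"fn": "arm_command", "kwargs": {
  "increments": [
    {"dr": [0, 0, -0.079], "offset": [0, 0, 0], "hand": 1},
    {"dr": [0, 0, 0], "offset": [0.175, 0.317, -0.06], "hand": 1},
    {"dr": [0, 0, 0], "offset": [0.175, 0.317, -0.06], "hand": 1},
    {"dr": [0, 0, 0], "offset": [0.175, 0.317, -0.06], "hand": 1},
    {"dr": [0, 0, 0], "offset": [0.175, 0.317, -0.06], "hand": 1},
    {"dr": [0, 0, 0], "offset": [0.175, 0.317, -0.06], "hand": 1},
    {"dr": [0, 0, 0], "offset": [0.175, 0.317, -0.06], "hand": 1},
    {"dr": [0, 0, 0], "offset": [0.175, 0.317, -0.06], "hand": 1}
  ]
}}

```text
time_s: 1.7
eef_pos: [428.1, -353.6, 377.8]
ee_rot: [-0.0, 0.709, 0.705, 0.0]
force: [-0.2, 0.1, -0.0]
grip_width: 0.997
grip_force: 0.0
```

Emit:
{"fn": "arm_command", "kwargs": {
  "increments": [
    {"dr": [0, 0, 0], "offset": [0.175, 0.317, -0.06], "hand": 1},
    {"dr": [0, 0, 0], "offset": [0.175, 0.317, -0.06], "hand": 1},
    {"dr": [0, 0, 0], "offset": [0.175, 0.317, -0.06], "hand": 1},
    {"dr": [0, 0, 0], "offset": [0, 0, 0], "hand": 1}
  ]
}}

```text
time_s: 2.1
eef_pos: [544.6, -289.7, 398.4]
ee_rot: [-0.0, 0.707, 0.707, 0.0]
force: [0.1, -0.3, -0.1]
grip_width: 1.003
grip_force: 0.0
```

```bash
cat > shot.py <<'E'
import cv2,sys,numpy as np,json
from rig import ctrl
def shot(name):
    c=ctrl.camera_info("wrist");i=ctrl.capture("wrist")
    json.dump({k:np.array(v).tolist() for k,v in c.items()},open(f"pics/{name}.json","w"))
    b=cv2.cvtColor(i,cv2.COLOR_RGB2BGR);cv2.imwrite(f"pics/{name}_raw.png",b)
    b=cv2.resize(b,(800,600),interpolation=cv2.INTER_CUBIC)
    cv2.imwrite(f"pics/{name}.png",b);return c
E
python3 -c "
from shot import *; shot('w1')
from plan import *; plan((595,-315,250))"
```

```text
t 2.15 pos [ 542.9 -291.2  398.3] F [0.3 0.1 0. ] w 1.001 gf 0.0
turn units [-0.0011 -0.0011 -0.0036] shift units now-frame [-0.198  0.436  1.235] after-turn [-0.198  0.435  1.236] dist 159.0
```

View pics/w1.png

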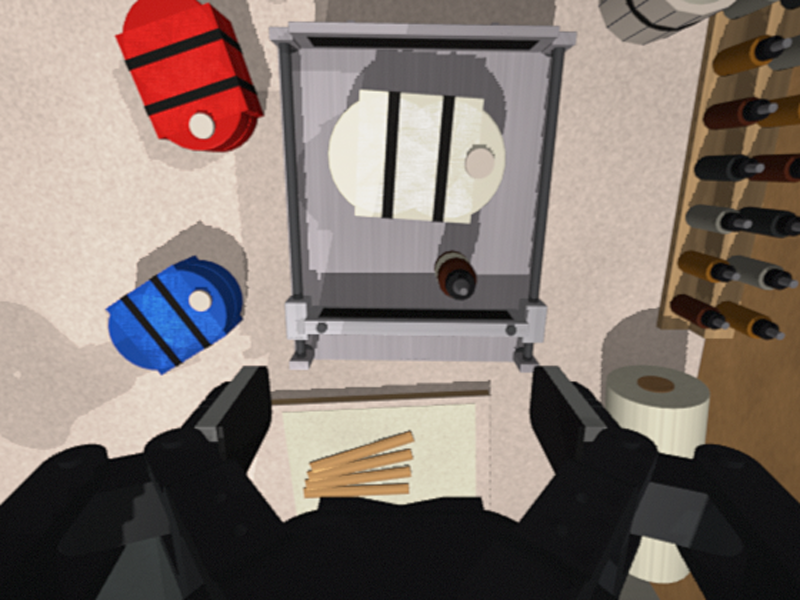

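The wrist view shows the fence at the top (inner top edge at row ~38), the rods at columns ~287–300 and 557–535, and the bar top at rows 320–335. The bottle nozzle is at (461,292) and the mould is at (417,158), slightly askew.

```bash
cat > unp.py <<'E'
import json,numpy as np
def unp(name,pts,z):
    c={k:np.array(v) for k,v in json.load(open(f"pics/{name}.json")).items()}
    p=np.atleast_2d(pts)*0.7
    d=np.c_[p,np.ones(len(p))]@np.linalg.inv(c["K"]).T@c["R"];o=-c["R"].T@c["t"]
    return (o+d*((z-o[2])/d[:,2])[:,None]).round(1)
E
python3 -c "
from unp import *
print('rods',unp('w1',[(290,80),(299,285),(555,80),(536,285)],125))
print('fence',unp('w1',[(312,37),(545,40)],150))
print('bar front',unp('w1',[(325,320),(510,321)],149),'back',unp('w1',[(325,335),(510,336)],149))
print('bottle tip',unp('w1',[(461,292)],191),'base',unp('w1',[(447,258)],107))
print('mould corners',unp('w1',[(360,90),(483,98),(355,216),(471,223)],158),'plug',unp('w1',[(480,161)],163))
print('jug-ish paper',unp('w1',[(280,405)],30))
"
```

```text
rods [[ 449.2 -145.5  125. ]
 [ 445.  -329.4  125. ]
 [ 678.8 -145.9  125. ]
 [ 677.8 -329.7  125. ]]
fence [[ 474.6 -118.7  150. ]
 [ 659.9 -121.2  150. ]]
bar front [[ 473.1 -357.3  149. ]
 [ 648.5 -358.6  149. ]] back [[ 472.4 -372.5  149. ]
 [ 649.5 -373.8  149. ]]
bottle tip [[ 594.9 -317.9  191. ]] base [[ 591.6 -306.3  107. ]]
mould corners [[ 512.4 -158.7  158. ]
 [ 611.4 -164.8  158. ]
 [ 505.4 -258.8  158. ]
 [ 606.  -265.   158. ]] plug [[ 610.5 -213.4  163. ]]
jug-ish paper [[ 386.7 -517.5   30. ]]
```

Emit:
{"fn": "arm_command", "kwargs": {
  "increments": [
    {"dr": [0, 0, 0], "offset": [-0.05, 0.108, 0.3], "hand": 1},
    {"dr": [0, 0, 0], "offset": [-0.05, 0.108, 0.3], "hand": 1},
    {"dr": [0, 0, 0], "offset": [-0.05, 0.108, 0.3], "hand": 1},
    {"dr": [0, 0, 0], "offset": [-0.05, 0.108, 0.3], "hand": 1},
    {"dr": [0, 0, 0], "offset": [0, 0, 0], "hand": 1},
    {"dr": [0, 0, 0], "offset": [0, 0, 0], "hand": 1}
  ]
}}

```text
time_s: 2.75
eef_pos: [592.2, -317.4, 256.2]
ee_rot: [-0.0, 0.71, 0.705, -0.0]
force: [0.4, -0.0, 0.2]
grip_width: 1.003
grip_force: 0.0
```

```bash
python3 -c "
from plan import *; plan((594.5,-316.5,123))"
```

```text
t 2.75 pos [ 592.2 -317.4  256.2] F [ 0.4 -0.   0.2] w 1.003 gf 0.0
turn units [-0.0003  0.0001 -0.0089] shift units now-frame [0.007 0.02  1.11 ] after-turn [0.007 0.019 1.11 ] dist 133.2
```

Emit:
{"fn": "arm_command", "kwargs": {
  "increments": [
    {"dr": [0, 0, -0.009], "offset": [0.007, 0.02, 0.25], "hand": 1},
    {"dr": [0, 0, 0], "offset": [0, 0, 0.25], "hand": 1},
    {"dr": [0, 0, 0], "offset": [0, 0, 0.25], "hand": 1},
    {"dr": [0, 0, 0], "offset": [0, 0, 0.2], "hand": 1},
    {"dr": [0, 0, 0], "offset": [0, 0, 0.16], "hand": 1},
    {"dr": [0, 0, 0], "offset": [0, 0, 0], "hand": 1}
  ]
}}

```text
time_s: 3.35
eef_pos: [594.6, -316.1, 122.4]
ee_rot: [-0.0, 0.707, 0.707, -0.0]
force: [-0.2, -0.6, 0.2]
grip_width: 0.999
grip_force: 0.0
```

Emit:
{"fn": "arm_command", "kwargs": {
  "increments": [
    {"dr": [0, 0, 0], "offset": [0, 0, 0], "hand": 0.2},
    {"dr": [0, 0, 0], "offset": [0, 0, 0], "hand": -0.1},
    {"dr": [0, 0, 0], "offset": [0, 0, 0], "hand": -0.4},
    {"dr": [0, 0, 0], "offset": [0, 0, 0], "hand": -0.4},
    {"dr": [0, 0, 0], "offset": [0, 0, 0], "hand": -0.4},
    {"dr": [0, 0, 0], "offset": [0, 0, 0], "hand": -0.4}
  ],
  "grip_force": 25
}}

```text
time_s: 3.95
eef_pos: [595.7, -316.3, 123.5]
ee_rot: [0.001, 0.707, 0.707, 0.0]
force: [-0.4, -0.6, 6.6]
grip_width: 0.414
grip_force: 26.3
```

Emit:
{"fn": "arm_command", "kwargs": {
  "increments": [
    {"dr": [0, 0, 0], "offset": [0, 0, -0.1], "hand": -0.4},
    {"dr": [0, 0, 0], "offset": [0, 0, -0.3], "hand": -0.4},
    {"dr": [0, 0, 0], "offset": [0, 0, -0.3], "hand": -0.4},
    {"dr": [0, 0, 0], "offset": [0, 0, -0.3], "hand": -0.4},
    {"dr": [0, 0, 0], "offset": [0.15, -0.1, 0], "hand": -0.4},
    {"dr": [0, 0, 0], "offset": [0.31, -0.181, 0], "hand": -0.4},
    {"dr": [0, 0, 0], "offset": [0.31, -0.181, 0], "hand": -0.4},
    {"dr": [0, 0, 0], "offset": [0.31, -0.181, 0], "hand": -0.4}
  ]
}}

```text
time_s: 4.75
eef_pos: [516.9, -185.1, 242.6]
ee_rot: [0.0, 0.707, 0.707, 0.0]
force: [0.5, -0.3, 0.0]
grip_width: 0.412
grip_force: 25.7
```

Emit:
{"fn": "arm_command", "kwargs": {
  "increments": [
    {"dr": [0, 0, 0], "offset": [0.31, -0.181, 0], "hand": -0.4},
    {"dr": [0, 0, 0], "offset": [0.31, -0.181, 0], "hand": -0.4},
    {"dr": [0, 0, 0], "offset": [0.31, -0.181, 0], "hand": -0.4},
    {"dr": [0, 0, 0], "offset": [0.31, -0.181, 0], "hand": -0.4},
    {"dr": [0, 0, 0], "offset": [0.31, -0.181, 0], "hand": -0.4},
    {"dr": [0, 0, 0], "offset": [0, 0, 0], "hand": -0.4},
    {"dr": [0, 0, 0], "offset": [0, 0, 0], "hand": -0.4}
  ]
}}

```text
time_s: 5.45
eef_pos: [409.3, -0.3, 243.0]
ee_rot: [0.001, 0.706, 0.708, 0.0]
force: [0.1, -0.2, -1.4]
grip_width: 0.411
grip_force: 25.7
```

```bash
python3 -c "
from plan import *; plan((410,0,24.5))"
```

```text
t 5.45 pos [ 4.093e+02 -3.000e-01  2.430e+02] F [ 0.1 -0.2 -1.4] w 0.411 gf 25.7
turn units [0.002  0.0008 0.0029] shift units now-frame [0.003 0.003 1.821] after-turn [0.002 0.006 1.821] dist 218.5
```

Emit:
{"fn": "arm_command", "kwargs": {
  "increments": [
    {"dr": [0, 0, 0], "offset": [0, 0, 0.36], "hand": -0.4},
    {"dr": [0, 0, 0], "offset": [0, 0, 0.36], "hand": -0.4},
    {"dr": [0, 0, 0], "offset": [0, 0, 0.36], "hand": -0.4},
    {"dr": [0, 0, 0], "offset": [0, 0, 0.36], "hand": -0.4},
    {"dr": [0, 0, 0], "offset": [0, 0, 0.25], "hand": -0.4},
    {"dr": [0, 0, 0], "offset": [0, 0, 0.1], "hand": -0.4},
    {"dr": [0, 0, 0], "offset": [0, 0, 0.02], "hand": -0.4},
    {"dr": [0, 0, 0], "offset": [0, 0, 0], "hand": -0.4}
  ]
}}

```text
time_s: 6.25
eef_pos: [409.9, -1.3, 25.0]
ee_rot: [0.0, 0.707, 0.707, 0.0]
force: [0.7, 0.0, -0.6]
grip_width: 0.409
grip_force: 25.7
```

Emit:
{"fn": "arm_command", "kwargs": {
  "increments": [
    {"dr": [0, 0, 0], "offset": [0, 0, 0], "hand": -0.4}
  ]
}}

```text
time_s: 6.35
eef_pos: [410.1, -1.1, 25.7]
ee_rot: [0.001, 0.707, 0.707, 0.0]
force: [-1.3, 0.1, -0.8]
grip_width: 0.413
grip_force: 25.7
```

Lower by 1 mm steps until contact, then release.

Emit:
{"fn": "arm_command", "kwargs": {
  "increments": [
    {"dr": [0, 0, 0], "offset": [0, 0, 0.01], "hand": -0.4},
    {"dr": [0, 0, 0], "offset": [0, 0, 0.005], "hand": -0.4},
    {"dr": [0, 0, 0], "offset": [0, 0, 0], "hand": -0.4}
  ]
}}

```text
time_s: 6.65
eef_pos: [409.6, -0.7, 23.5]
ee_rot: [0.001, 0.707, 0.707, 0.0]
force: [0.0, -0.2, 1.4]
grip_width: 0.41
grip_force: 25.9
```

Emit:
{"fn": "arm_command", "kwargs": {
  "increments": [
    {"dr": [0, 0, 0], "offset": [0, 0, 0], "hand": 0.0},
    {"dr": [0, 0, 0], "offset": [0, 0, 0], "hand": 0.3},
    {"dr": [0, 0, 0], "offset": [0, 0, 0], "hand": 0.8},
    {"dr": [0, 0, 0], "offset": [0, 0, 0], "hand": 0.8},
    {"dr": [0, 0, 0], "offset": [0, 0, 0], "hand": 0.8},
    {"dr": [0, 0, 0], "offset": [0, 0, -0.2], "hand": 0.8},
    {"dr": [0, 0, 0], "offset": [0, 0, -0.35], "hand": 0.8},
    {"dr": [0, 0, 0], "offset": [0, 0, -0.35], "hand": 0.8}
  ]
}}

```text
time_s: 7.45
eef_pos: [408.7, -0.5, 132.3]
ee_rot: [-0.001, 0.707, 0.707, -0.0]
force: [1.1, 0.3, 0.2]
grip_width: 0.901
grip_force: 0.0
```

Emit:
{"fn": "arm_command", "kwargs": {
  "increments": [
    {"dr": [0, 0, 0], "offset": [0, 0, -0.35], "hand": 0.8},
    {"dr": [0, 0, 0], "offset": [0, 0, -0.35], "hand": 0.8},
    {"dr": [0, 0, 0], "offset": [0, 0, -0.2], "hand": -1},
    {"dr": [0, 0, 0], "offset": [0, 0, 0], "hand": -1}
  ]
}}

```text
time_s: 7.85
eef_pos: [410.4, -0.9, 242.0]
ee_rot: [0.003, 0.707, 0.707, 0.002]
force: [-0.3, 0.3, -0.0]
grip_width: 0.575
grip_force: 0.0
```

```bash
python3 -c "
from plan import *; plan((563,-410,240))
import cv2
a=[cv2.cvtColor(ctrl.capture(n),cv2.COLOR_RGB2BGR) for n in('scene','side')]
import numpy as np
cv2.imwrite('pics/v2.png',np.hstack([cv2.resize(a[0][80:260,100:300],None,fx=2,fy=2),cv2.resize(a[1][100:280,200:400],None,fx=2,fy=2)]))"
```

```text
t 7.85 pos [410.4  -0.9 242. ] F [-0.3  0.3 -0. ] w 0.575 gf 0.0
turn units [0.0077 0.0023 0.0014] shift units now-frame [-3.411  1.268  0.031] after-turn [-3.409  1.272  0.017] dist 436.7
```

View pics/v2.png

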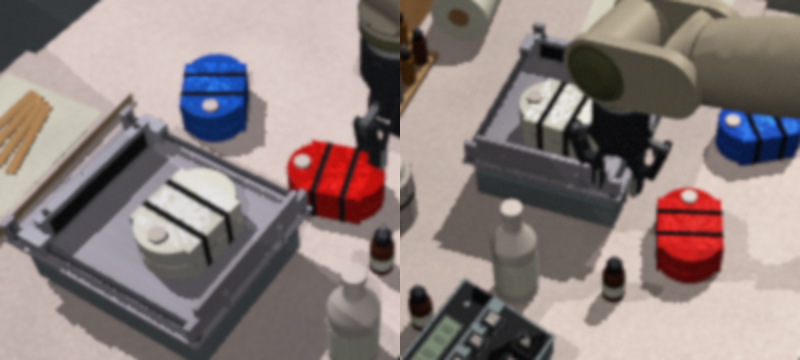

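The bottle stands upright on the bench at about (410,0). Next I go behind the bar with the fingers shut.

Emit:
{"fn": "arm_command", "kwargs": {
  "increments": [
    {"dr": [0, 0, 0], "offset": [-0.2, 0.08, 0], "hand": -1},
    {"dr": [0, 0, 0], "offset": [-0.35, 0.132, 0], "hand": -1},
    {"dr": [0, 0, 0], "offset": [-0.35, 0.132, 0], "hand": -1},
    {"dr": [0, 0, 0], "offset": [-0.35, 0.132, 0], "hand": -1},
    {"dr": [0, 0, 0], "offset": [-0.35, 0.132, 0], "hand": -1},
    {"dr": [0, 0, 0], "offset": [-0.35, 0.132, 0], "hand": -1},
    {"dr": [0, 0, 0], "offset": [-0.35, 0.132, 0], "hand": -1},
    {"dr": [0, 0, 0], "offset": [-0.35, 0.132, 0], "hand": -1}
  ]
}}

```text
time_s: 8.75
eef_pos: [530.0, -320.0, 237.0]
ee_rot: [-0.002, 0.707, 0.707, -0.0]
force: [0.2, -0.3, 0.6]
grip_width: 0.004
grip_force: 0.0
```

Emit:
{"fn": "arm_command", "kwargs": {
  "increments": [
    {"dr": [0, 0, 0], "offset": [-0.35, 0.132, 0], "hand": -1},
    {"dr": [0, 0, 0], "offset": [-0.325, 0.122, 0], "hand": -1},
    {"dr": [0, 0, 0], "offset": [0, 0, 0], "hand": -1},
    {"dr": [0, 0, 0], "offset": [0, 0, 0], "hand": -1}
  ]
}}

```text
time_s: 9.15
eef_pos: [560.2, -399.6, 236.2]
ee_rot: [-0.002, 0.707, 0.707, 0.0]
force: [-0.7, 1.0, -0.4]
grip_width: -0.004
grip_force: 0.0
```

```bash
python3 -c "
from plan import *; plan((561,-401,119))
from shot import *; shot('w2')"
```

```text
t 9.15 pos [ 560.2 -399.6  236.2] F [-0.7  1.  -0.4] w -0.004 gf 0.0
turn units [-0.0037 -0.004   0.0002] shift units now-frame [-0.015  0.009  0.977] after-turn [-0.012  0.006  0.977] dist 117.2
```

View pics/w2.png

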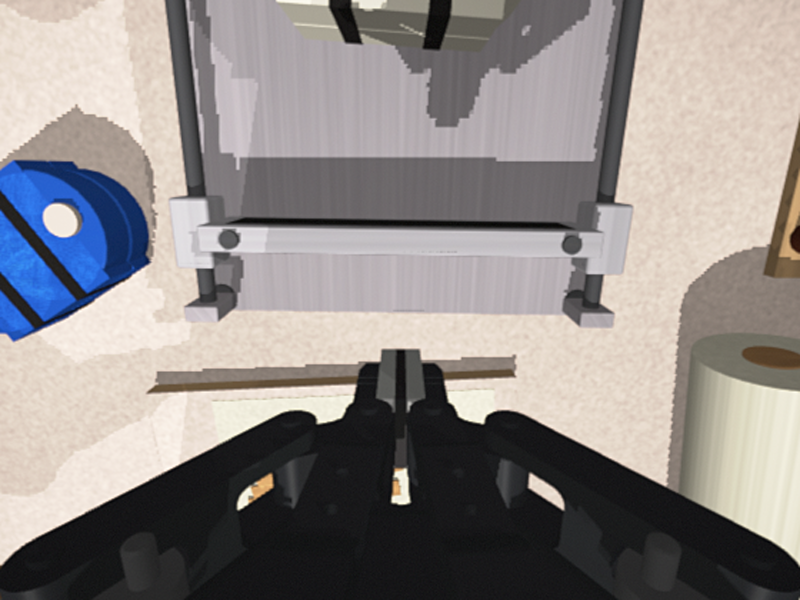

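The bar is square to the view: its top runs rows 223–252 and columns 200–605, with the shut fingertips in line at column 400. I'll descend behind it and push.

Emit:
{"fn": "arm_command", "kwargs": {
  "increments": [
    {"dr": [0, 0, 0], "offset": [-0.01, 0.008, 0.3], "hand": -1},
    {"dr": [0, 0, 0], "offset": [0, 0, 0.3], "hand": -1},
    {"dr": [0, 0, 0], "offset": [0, 0, 0.28], "hand": -1},
    {"dr": [0, 0, 0], "offset": [0, 0, 0.1], "hand": -1},
    {"dr": [0, 0, 0], "offset": [0, 0, 0], "hand": -1},
    {"dr": [0, 0, 0], "offset": [0.05, 0, 0], "hand": -1},
    {"dr": [0, 0, 0], "offset": [0.03, 0, 0], "hand": -1},
    {"dr": [0, 0, 0], "offset": [0, 0, 0], "hand": -1}
  ]
}}

```text
time_s: 10.0
eef_pos: [562.1, -390.6, 123.2]
ee_rot: [0.001, 0.707, 0.708, 0.0]
force: [0.0, 0.4, -0.1]
grip_width: 0.002
grip_force: 0.0
```

Emit:
{"fn": "arm_command", "kwargs": {
  "increments": [
    {"dr": [0, 0, 0], "offset": [0.03, 0, 0], "hand": -1},
    {"dr": [0, 0, 0], "offset": [0.03, 0, 0], "hand": -1},
    {"dr": [0, 0, 0], "offset": [0.03, 0, 0], "hand": -1},
    {"dr": [0, 0, 0], "offset": [0.03, 0, 0], "hand": -1}
  ]
}}

```text
time_s: 10.4
eef_pos: [561.7, -377.0, 122.0]
ee_rot: [0.001, 0.707, 0.707, -0.0]
force: [0.9, -4.3, 1.2]
grip_width: 0.005
grip_force: 1.8
```

```bash
python3 -c "
from unp import *
print(unp('w2',[(260,223),(540,226)],149),unp('w2',[(260,251),(540,255)],149))
from plan import *; plan((561,-246,119))"
```

```text
[[ 486.6 -355.8  149. ]
 [ 632.9 -357.4  149. ]] [[ 485.3 -370.6  149. ]
 [ 634.2 -372.8  149. ]]
t 10.4 pos [ 561.7 -377.   122. ] F [ 0.9 -4.3  1.2] w 0.005 gf 1.8
turn units [0.0014 0.0018 0.0008] shift units now-frame [ 1.091 -0.005  0.023] after-turn [ 1.091 -0.006  0.025] dist 131.0
```

Emit:
{"fn": "arm_command", "kwargs": {
  "increments": [
    {"dr": [0, 0, 0], "offset": [0.06, 0, 0], "hand": -1},
    {"dr": [0, 0, 0], "offset": [0.07, 0, 0], "hand": -1},
    {"dr": [0, 0, 0], "offset": [0.07, 0, 0], "hand": -1},
    {"dr": [0, 0, 0], "offset": [0.07, 0, 0], "hand": -1},
    {"dr": [0, 0, 0], "offset": [0.07, 0, 0], "hand": -1},
    {"dr": [0, 0, 0], "offset": [0.07, 0, 0], "hand": -1},
    {"dr": [0, 0, 0], "offset": [0.07, 0, 0], "hand": -1},
    {"dr": [0, 0, 0], "offset": [0.06, 0, 0], "hand": -1}
  ]
}}

```text
time_s: 11.2
eef_pos: [561.9, -311.6, 121.9]
ee_rot: [0.001, 0.707, 0.707, 0.0]
force: [2.1, -4.2, 1.0]
grip_width: 0.005
grip_force: 2.0
```

Emit:
{"fn": "arm_command", "kwargs": {
  "increments": [
    {"dr": [0, 0, 0], "offset": [0.05, 0, 0], "hand": -1},
    {"dr": [0, 0, 0], "offset": [0.04, 0, 0], "hand": -1},
    {"dr": [0, 0, 0], "offset": [0.03, 0, 0], "hand": -1},
    {"dr": [0, 0, 0], "offset": [0.03, 0, 0], "hand": -1},
    {"dr": [0, 0, 0], "offset": [0.03, 0, 0], "hand": -1},
    {"dr": [0, 0, 0], "offset": [0.03, 0, 0], "hand": -1},
    {"dr": [0, 0, 0], "offset": [0.03, 0, 0], "hand": -1},
    {"dr": [0, 0, 0], "offset": [0.03, 0, 0], "hand": -1}
  ]
}}

```text
time_s: 12.0
eef_pos: [561.5, -279.8, 121.5]
ee_rot: [0.001, 0.707, 0.707, -0.0]
force: [4.0, -5.5, 0.3]
grip_width: -0.001
grip_force: 3.0
```

Emit:
{"fn": "arm_command", "kwargs": {
  "increments": [
    {"dr": [0, 0, 0], "offset": [0.03, 0, 0], "hand": -1},
    {"dr": [0, 0, 0], "offset": [0.025, 0, 0], "hand": -1},
    {"dr": [0, 0, 0], "offset": [0.025, 0, 0], "hand": -1},
    {"dr": [0, 0, 0], "offset": [0.025, 0, 0], "hand": -1},
    {"dr": [0, 0, 0], "offset": [0.025, 0, 0], "hand": -1},
    {"dr": [0, 0, 0], "offset": [0.025, 0, 0], "hand": -1},
    {"dr": [0, 0, 0], "offset": [0.025, 0, 0], "hand": -1}
  ]
}}

```text
time_s: 12.7
eef_pos: [561.8, -258.2, 121.5]
ee_rot: [0.001, 0.707, 0.707, 0.0]
force: [5.6, -5.5, 0.8]
grip_width: -0.002
grip_force: 2.9
```

Emit:
{"fn": "arm_command", "kwargs": {
  "increments": [
    {"dr": [0, 0, 0], "offset": [0.015, 0, 0], "hand": -1},
    {"dr": [0, 0, 0], "offset": [0.015, 0, 0], "hand": -1},
    {"dr": [0, 0, 0], "offset": [0.015, 0, 0], "hand": -1},
    {"dr": [0, 0, 0], "offset": [0.015, 0, 0], "hand": -1}
  ]
}}

```text
time_s: 13.1
eef_pos: [561.8, -251.0, 121.6]
ee_rot: [0.001, 0.707, 0.707, 0.0]
force: [4.4, -5.4, 0.5]
grip_width: 0.0
grip_force: 2.9
```

Emit:
{"fn": "arm_command", "kwargs": {
  "increments": [
    {"dr": [0, 0, 0], "offset": [0.01, 0, 0], "hand": -1},
    {"dr": [0, 0, 0], "offset": [0.01, 0, 0], "hand": -1},
    {"dr": [0, 0, 0], "offset": [0.01, 0, 0], "hand": -1}
  ]
}}

```text
time_s: 13.4
eef_pos: [561.8, -247.4, 121.6]
ee_rot: [0.001, 0.707, 0.707, 0.0]
force: [4.2, -5.8, 0.7]
grip_width: -0.001
grip_force: 2.8
```

Emit:
{"fn": "arm_command", "kwargs": {
  "increments": [
    {"dr": [0, 0, 0], "offset": [0.01, 0, 0], "hand": -1},
    {"dr": [0, 0, 0], "offset": [0.01, 0, 0], "hand": -1}
  ]
}}

```text
time_s: 13.6
eef_pos: [561.8, -245.0, 121.6]
ee_rot: [0.001, 0.707, 0.707, 0.0]
force: [4.8, -5.9, 0.7]
grip_width: 0.002
grip_force: 2.8
```

Emit:
{"fn": "arm_command", "kwargs": {
  "increments": [
    {"dr": [0, 0, 0], "offset": [0.01, 0, 0], "hand": -1},
    {"dr": [0, 0, 0], "offset": [0.01, 0, 0], "hand": -1}
  ]
}}

```text
time_s: 13.8
eef_pos: [561.8, -242.8, 121.6]
ee_rot: [0.001, 0.707, 0.707, -0.0]
force: [3.9, -12.1, -1.5]
grip_width: -0.001
grip_force: 6.4
```

Emit:
{"fn": "arm_command", "kwargs": {
  "increments": [
    {"dr": [0, 0, 0], "offset": [0.01, 0, 0], "hand": -1}
  ]
}}

```text
time_s: 13.9
eef_pos: [561.8, -242.8, 121.6]
ee_rot: [0.002, 0.707, 0.707, -0.001]
force: [5.5, -16.6, -3.3]
grip_width: -0.001
grip_force: 8.2
```

Emit:
{"fn": "arm_command", "kwargs": {
  "increments": [
    {"dr": [0, 0, 0], "offset": [0.01, 0, 0], "hand": -1}
  ]
}}

```text
time_s: 14.0
eef_pos: [561.8, -242.9, 121.7]
ee_rot: [0.003, 0.707, 0.707, -0.001]
force: [4.3, -21.4, -4.8]
grip_width: -0.002
grip_force: 11.1
```

Firm stop. I'll hold, back off straight, rise and look.

Emit:
{"fn": "arm_command", "kwargs": {
  "increments": [
    {"dr": [0, 0, 0], "offset": [0, 0, 0], "hand": -1},
    {"dr": [0, 0, 0], "offset": [0, 0, 0], "hand": -1},
    {"dr": [0, 0, 0], "offset": [-0.03, 0, 0], "hand": -1},
    {"dr": [0, 0, 0], "offset": [-0.1, 0, 0], "hand": -1},
    {"dr": [0, 0, 0], "offset": [-0.2, 0, 0], "hand": -1},
    {"dr": [0, 0, 0], "offset": [0, 0, -0.3], "hand": -1},
    {"dr": [0, 0, 0], "offset": [0, 0, -0.4], "hand": -1},
    {"dr": [0, 0, 0], "offset": [0, 0, -0.4], "hand": -1}
  ]
}}

```text
time_s: 14.8
eef_pos: [560.8, -279.3, 254.4]
ee_rot: [-0.002, 0.707, 0.707, 0.0]
force: [-0.2, 0.1, -0.5]
grip_width: -0.003
grip_force: 0.0
```

Emit:
{"fn": "arm_command", "kwargs": {
  "increments": [
    {"dr": [0, 0, 0], "offset": [0, 0, -0.4], "hand": -1},
    {"dr": [0, 0, 0], "offset": [0, 0, -0.1], "hand": -1},
    {"dr": [0, 0, 0], "offset": [0, 0, 0], "hand": -1}
  ]
}}

```text
time_s: 15.1
eef_pos: [561.6, -279.7, 314.8]
ee_rot: [0.001, 0.707, 0.707, 0.0]
force: [0.0, 0.1, -0.8]
grip_width: -0.0
grip_force: 0.0
```

```bash
python3 -c "
from shot import *; shot('w3')
from plan import *
psi=-.1962
plan((400,210,250),down=(np.cos(psi),np.sin(psi),0))
from fit import *
q=[550.8,213.3,psi]
for n in('ring','bar1','dot2','triangle'):print(n,tf(q,KEYS[n]).round(1))
print('j',ctrl.sense()['joints'].round(3))"
```

```text
t 15.15 pos [ 561.3 -279.4  312.4] F [-0.7  0.1 -0.8] w -0.0 gf 0.0
turn units [-2.5000e-03  3.0000e-04  2.2511e+00] shift units now-frame [ 4.079 -1.339  0.527] after-turn [-2.113 -3.738  0.52 ] dist 519.1
ring [[567.6 274.2  79.7]]
bar1 [[559.4 233.   79.7]]
dot2 [[504.5 243.9  64.7]]
triangle [[488.1 161.5  64.7]]
j [-0.649  0.518  0.992  0.     1.633 -0.65 ]
```

View pics/w3.png

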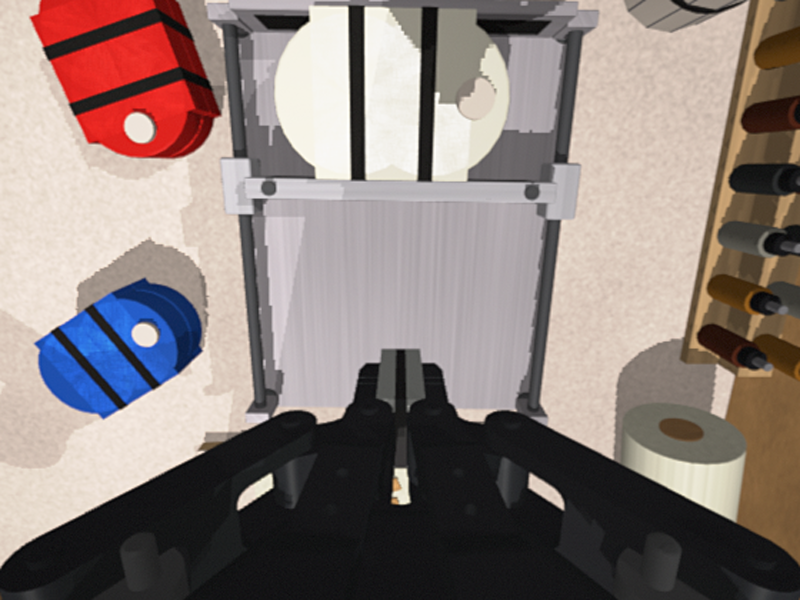

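The mould is square and pressed against the fence, with the bar flush along its flat side (row ~180). Next is the console.

```bash
cat > key.py <<'E'
from plan import *; from fit import tf,KEYS
import sys
psi=-.1962;Q=[550.8,213.3,psi];R=np.array([[np.cos(psi),-np.sin(psi),0],[np.sin(psi),np.cos(psi),0],[0,0,1]])
n=R@[-np.sin(np.pi/12),0,np.cos(np.pi/12)]
def go(k,h,up=0): plan(tf(Q,KEYS[k])[0]+n*h+[0,0,up],down=R[:,1],zaxis=-n)
if __name__=="__main__": go(sys.argv[1],float(sys.argv[2]),float(sys.argv[3]) if len(sys.argv)>3 else 0)
E
python3 key.py ring 30 190
```

```text
t 15.15 pos [ 561.3 -279.4  312.4] F [-0.7  0.1 -0.8] w -0.0 gf 0.0
turn units [-0.334  -0.0342  0.2495] shift units now-frame [ 4.626 -0.006  0.12 ] after-turn [ 4.535 -0.911 -0.125] dist 555.3
```

Emit:
{"fn": "arm_command", "kwargs": {
  "increments": [
    {"dr": [-0.111, -0.0114, 0.083], "offset": [0, 0, 0], "hand": -1},
    {"dr": [-0.111, -0.0114, 0.083], "offset": [0, 0, 0], "hand": -1},
    {"dr": [-0.111, -0.0114, 0.083], "offset": [0, 0, 0], "hand": -1},
    {"dr": [0, 0, 0], "offset": [0.378, -0.076, -0.01], "hand": -1},
    {"dr": [0, 0, 0], "offset": [0.378, -0.076, -0.01], "hand": -1},
    {"dr": [0, 0, 0], "offset": [0.378, -0.076, -0.01], "hand": -1},
    {"dr": [0, 0, 0], "offset": [0.378, -0.076, -0.01], "hand": -1},
    {"dr": [0, 0, 0], "offset": [0.378, -0.076, -0.01], "hand": -1}
  ]
}}

```text
time_s: 15.95
eef_pos: [559.7, -46.2, 304.4]
ee_rot: [0.099, 0.767, 0.629, 0.081]
force: [-0.4, -1.2, -0.5]
grip_width: 0.003
grip_force: 0.0
```

Emit:
{"fn": "arm_command", "kwargs": {
  "increments": [
    {"dr": [0, 0, 0], "offset": [0.378, -0.076, -0.01], "hand": -1},
    {"dr": [0, 0, 0], "offset": [0.378, -0.076, -0.01], "hand": -1},
    {"dr": [0, 0, 0], "offset": [0.378, -0.076, -0.01], "hand": -1},
    {"dr": [0, 0, 0], "offset": [0.378, -0.076, -0.01], "hand": -1},
    {"dr": [0, 0, 0], "offset": [0.378, -0.076, -0.01], "hand": -1},
    {"dr": [0, 0, 0], "offset": [0.378, -0.076, -0.01], "hand": -1},
    {"dr": [0, 0, 0], "offset": [0.378, -0.076, -0.01], "hand": -1},
    {"dr": [0, 0, 0], "offset": [0, 0, 0], "hand": -1}
  ]
}}

```text
time_s: 16.75
eef_pos: [558.3, 280.2, 294.4]
ee_rot: [0.1, 0.765, 0.632, 0.08]
force: [0.0, -1.6, -1.0]
grip_width: 0.001
grip_force: 0.0
```

```bash
python3 -c "
from shot import *; shot('w4')
from key import *; go('ring',30)
from fit import proj
for k in KEYS: print(k,(proj(ctrl.camera_info('wrist'),tf(Q,KEYS[k]))/.7).round(0))"
```

```text
t 16.8 pos [558.8 277.8 294.8] F [-0.1 -0.7 -0.1] w -0.004 gf 0.0
turn units [-0.0057  0.0033  0.0064] shift units now-frame [-0.009 -0.382  1.504] after-turn [-0.015 -0.389  1.502] dist 186.2
ring [[345. 259.]]
bar1 [[346. 307.]]
bar2 [[348. 353.]]
bar3 [[349. 396.]]
dot1 [[274. 258.]]
dot2 [[278. 307.]]
square [[282. 353.]]
triangle [[285. 396.]]
```

View pics/w4.png

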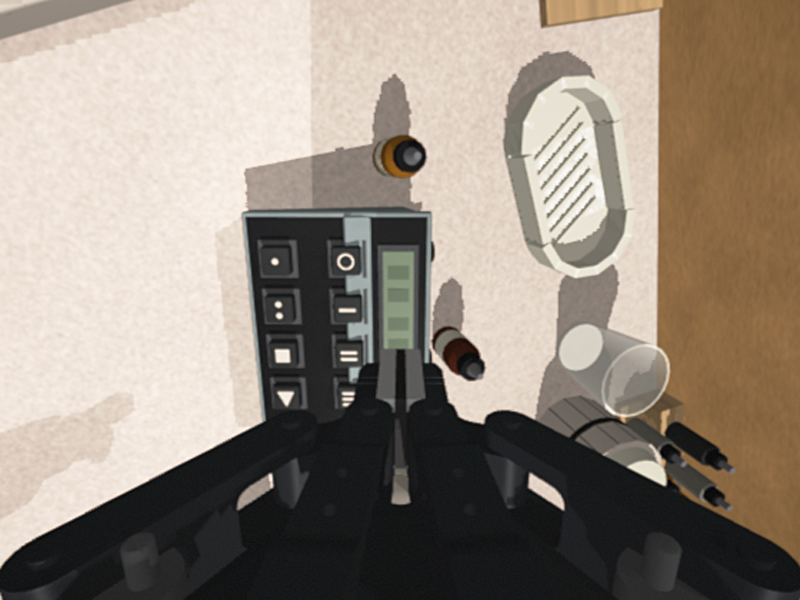

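All eight key marks match the fitted projection within about 2 px (ring at (346,261), predicted (345,259)). I'll descend to a 30 mm hover above ring.

Emit:
{"fn": "arm_command", "kwargs": {
  "increments": [
    {"dr": [-0.006, 0.003, 0.006], "offset": [-0.003, -0.078, 0.3], "hand": -1},
    {"dr": [0, 0, 0], "offset": [-0.003, -0.078, 0.3], "hand": -1},
    {"dr": [0, 0, 0], "offset": [-0.003, -0.078, 0.3], "hand": -1},
    {"dr": [0, 0, 0], "offset": [-0.003, -0.078, 0.3], "hand": -1},
    {"dr": [0, 0, 0], "offset": [-0.003, -0.077, 0.3], "hand": -1},
    {"dr": [0, 0, 0], "offset": [0, 0, 0], "hand": -1},
    {"dr": [0, 0, 0], "offset": [0, 0, 0], "hand": -1}
  ]
}}

```text
time_s: 17.5
eef_pos: [562.1, 272.9, 112.6]
ee_rot: [0.102, 0.768, 0.627, 0.085]
force: [-0.1, 0.9, 0.3]
grip_width: 0.001
grip_force: 0.0
```

```bash
python3 key.py ring 0
```

```text
t 17.5 pos [562.1 272.9 112.6] F [-0.1  0.9  0.3] w 0.001 gf 0.0
turn units [ 0.0055 -0.0006 -0.0061] shift units now-frame [ 0.019 -0.03   0.276] after-turn [ 0.019 -0.029  0.276] dist 33.4
```

Emit:
{"fn": "arm_command", "kwargs": {
  "increments": [
    {"dr": [0, 0, 0], "offset": [0.015, -0.025, 0.1], "hand": -1},
    {"dr": [0, 0, 0], "offset": [0, 0, 0.1], "hand": -1},
    {"dr": [0, 0, 0], "offset": [0, 0, 0.05], "hand": -1},
    {"dr": [0, 0, 0], "offset": [0, 0, 0.03], "hand": -1},
    {"dr": [0, 0, 0], "offset": [0, 0, 0.02], "hand": -1},
    {"dr": [0, 0, 0], "offset": [0, 0, 0.02], "hand": -1},
    {"dr": [0, 0, 0], "offset": [0, 0, 0], "hand": -1}
  ]
}}

```text
time_s: 18.2
eef_pos: [569.4, 274.2, 74.8]
ee_rot: [0.102, 0.767, 0.627, 0.085]
force: [-3.5, -0.7, 4.5]
grip_width: 0.003
grip_force: 2.2
```

```bash
python3 key.py ring 0
```

```text
t 18.2 pos [569.4 274.2  74.8] F [-3.5 -0.7  4.5] w 0.003 gf 2.2
turn units [ 0.0066 -0.0016 -0.0052] shift units now-frame [-0.003 -0.004 -0.043] after-turn [-0.003 -0.004 -0.043] dist 5.2
```

Emit:
{"fn": "arm_command", "kwargs": {
  "increments": [
    {"dr": [0, 0, 0], "offset": [0, 0, 0.015], "hand": -1},
    {"dr": [0, 0, 0], "offset": [0, 0, 0.01], "hand": -1}
  ]
}}

```text
time_s: 18.4
eef_pos: [569.9, 274.3, 74.1]
ee_rot: [0.103, 0.767, 0.627, 0.085]
force: [-23.6, -6.0, 32.3]
grip_width: 0.003
grip_force: 18.3
```

Fully down. I'll release it and move over the bar1 key.

Emit:
{"fn": "arm_command", "kwargs": {
  "increments": [
    {"dr": [0, 0, 0], "offset": [0, 0, -0.1], "hand": -1},
    {"dr": [0, 0, 0], "offset": [0, 0, -0.2], "hand": -1},
    {"dr": [0, 0, 0], "offset": [-0.175, 0, 0], "hand": -1},
    {"dr": [0, 0, 0], "offset": [-0.175, 0, 0], "hand": -1},
    {"dr": [0, 0, 0], "offset": [0, 0, 0], "hand": -1},
    {"dr": [0, 0, 0], "offset": [0, 0, 0], "hand": -1}
  ]
}}

```text
time_s: 19.0
eef_pos: [553.1, 234.9, 106.7]
ee_rot: [0.103, 0.767, 0.627, 0.086]
force: [-0.2, -0.6, -0.3]
grip_width: 0.0
grip_force: 0.0
```

```bash
python3 key.py bar1 0
```

```text
t 19.0 pos [553.1 234.9 106.7] F [-0.2 -0.6 -0.3] w 0.0 gf 0.0
turn units [ 0.0081 -0.0025 -0.0062] shift units now-frame [-0.005 -0.007  0.232] after-turn [-0.005 -0.005  0.232] dist 27.8
```

Emit:
{"fn": "arm_command", "kwargs": {
  "increments": [
    {"dr": [0, 0, 0], "offset": [-0.005, -0.005, 0.1], "hand": -1},
    {"dr": [0, 0, 0], "offset": [0, 0, 0.1], "hand": -1},
    {"dr": [0, 0, 0], "offset": [0, 0, 0.04], "hand": -1},
    {"dr": [0, 0, 0], "offset": [0, 0, 0.025], "hand": -1},
    {"dr": [0, 0, 0], "offset": [0, 0, 0.015], "hand": -1},
    {"dr": [0, 0, 0], "offset": [0, 0, 0], "hand": -1}
  ]
}}

```text
time_s: 19.6
eef_pos: [560.0, 232.9, 74.0]
ee_rot: [0.102, 0.767, 0.627, 0.085]
force: [-7.1, 0.3, 6.4]
grip_width: -0.005
grip_force: 3.9
```

```bash
python3 key.py bar1 0
```

```text
t 19.6 pos [560.  232.9  74. ] F [-7.1  0.3  6.4] w -0.005 gf 3.9
turn units [ 0.005  -0.0012 -0.0049] shift units now-frame [-0.     0.008 -0.047] after-turn [-0.     0.008 -0.047] dist 5.7
```

Emit:
{"fn": "arm_command", "kwargs": {
  "increments": [
    {"dr": [0, 0, 0], "offset": [0, 0, -0.1], "hand": -1},
    {"dr": [0, 0, 0], "offset": [0, 0, -0.18], "hand": -1},
    {"dr": [0, 0, 0], "offset": [0, -0.24, 0], "hand": -1},
    {"dr": [0, 0, 0], "offset": [0, -0.24, 0], "hand": -1},
    {"dr": [0, 0, 0], "offset": [0, 0, 0], "hand": -1},
    {"dr": [0, 0, 0], "offset": [0, 0, 0], "hand": -1}
  ]
}}

```text
time_s: 20.2
eef_pos: [498.0, 245.6, 91.9]
ee_rot: [0.103, 0.767, 0.627, 0.086]
force: [0.1, -0.2, 0.0]
grip_width: 0.002
grip_force: 0.0
```

```bash
python3 key.py dot2 0
```

```text
t 20.2 pos [498.  245.6  91.9] F [ 0.1 -0.2  0. ] w 0.002 gf 0.0
turn units [ 0.0087 -0.0028 -0.0046] shift units now-frame [-0.004 -0.006  0.233] after-turn [-0.003 -0.005  0.233] dist 28.0
```

Emit:
{"fn": "arm_command", "kwargs": {
  "increments": [
    {"dr": [0, 0, 0], "offset": [-0.003, -0.005, 0.1], "hand": -1},
    {"dr": [0, 0, 0], "offset": [0, 0, 0.1], "hand": -1},
    {"dr": [0, 0, 0], "offset": [0, 0, 0.04], "hand": -1},
    {"dr": [0, 0, 0], "offset": [0, 0, 0.025], "hand": -1},
    {"dr": [0, 0, 0], "offset": [0, 0, 0.015], "hand": -1},
    {"dr": [0, 0, 0], "offset": [0, 0, 0], "hand": -1}
  ]
}}

```text
time_s: 20.8
eef_pos: [505.5, 243.1, 58.9]
ee_rot: [0.103, 0.767, 0.627, 0.085]
force: [-4.7, -3.2, 8.5]
grip_width: 0.001
grip_force: 4.0
```

```bash
python3 key.py dot2 0
```

```text
t 20.8 pos [505.5 243.1  58.9] F [-4.7 -3.2  8.5] w 0.001 gf 4.0
turn units [ 0.0064 -0.0006 -0.0052] shift units now-frame [ 0.005  0.003 -0.049] after-turn [ 0.005  0.003 -0.049] dist 6.0
```

Pressed. Release and move to the triangle.

Emit:
{"fn": "arm_command", "kwargs": {
  "increments": [
    {"dr": [0, 0, 0], "offset": [0, 0, -0.1], "hand": -1},
    {"dr": [0, 0, 0], "offset": [0, 0, -0.18], "hand": -1},
    {"dr": [0, 0, 0], "offset": [-0.2, 0, 0], "hand": -1},
    {"dr": [0, 0, 0], "offset": [-0.25, 0, 0], "hand": -1},
    {"dr": [0, 0, 0], "offset": [-0.25, 0, 0], "hand": -1},
    {"dr": [0, 0, 0], "offset": [0, 0, 0], "hand": -1},
    {"dr": [0, 0, 0], "offset": [0, 0, 0], "hand": -1}
  ]
}}

```text
time_s: 21.5
eef_pos: [480.5, 162.7, 91.3]
ee_rot: [0.103, 0.768, 0.627, 0.086]
force: [1.2, 0.6, 0.0]
grip_width: -0.001
grip_force: 0.0
```

```bash
python3 key.py triangle 0
```

```text
t 21.5 pos [480.5 162.7  91.3] F [1.2 0.6 0. ] w -0.001 gf 0.0
turn units [ 0.008  -0.0022 -0.0068] shift units now-frame [0.002 0.003 0.231] after-turn [0.003 0.004 0.231] dist 27.7
```

Emit:
{"fn": "arm_command", "kwargs": {
  "increments": [
    {"dr": [0, 0, 0], "offset": [0.003, 0.004, 0.1], "hand": -1},
    {"dr": [0, 0, 0], "offset": [0, 0, 0.1], "hand": -1},
    {"dr": [0, 0, 0], "offset": [0, 0, 0.04], "hand": -1},
    {"dr": [0, 0, 0], "offset": [0, 0, 0.025], "hand": -1},
    {"dr": [0, 0, 0], "offset": [0, 0, 0.015], "hand": -1},
    {"dr": [0, 0, 0], "offset": [0, 0, 0], "hand": -1}
  ]
}}

```text
time_s: 22.1
eef_pos: [488.9, 161.9, 58.6]
ee_rot: [0.102, 0.767, 0.627, 0.085]
force: [-6.9, 3.4, 7.4]
grip_width: 0.003
grip_force: 4.6
```

```bash
python3 key.py triangle 0
```

```text
t 22.1 pos [488.9 161.9  58.6] F [-6.9  3.4  7.4] w 0.003 gf 4.6
turn units [ 0.0054 -0.0019 -0.0049] shift units now-frame [-0.004  0.008 -0.051] after-turn [-0.004  0.008 -0.051] dist 6.2
```

Emit:
{"fn": "arm_command", "kwargs": {
  "increments": [
    {"dr": [0, 0, 0], "offset": [0, 0, -0.1], "hand": -1},
    {"dr": [0, 0, 0], "offset": [0, 0, -0.25], "hand": -1},
    {"dr": [0, 0, 0], "offset": [0, 0, -0.35], "hand": -1},
    {"dr": [0, 0, 0], "offset": [0, 0, -0.35], "hand": -1},
    {"dr": [0, 0, 0], "offset": [0, 0, 0], "hand": -1},
    {"dr": [0, 0, 0], "offset": [0, 0, 0], "hand": -1},
    {"dr": [0, 0, 0], "offset": [0, 0, 0], "hand": -1}
  ]
}}

```text
time_s: 22.8
eef_pos: [456.4, 167.5, 178.9]
ee_rot: [0.102, 0.767, 0.627, 0.084]
force: [0.4, 0.1, 0.1]
grip_width: -0.0
grip_force: 0.0
```

```bash
python3 -c "
from rig import ctrl; print(ctrl.sense()['force'].round(1)); print(ctrl.finish_job())"
```

```text
[0.4 0.1 0.1]
the job is handed in; nothing more can be done
None
```

The job is handed in at about 23 s of the 67 s allowed: bottle standing on the bench, mould clamped snug and square, and ring, single bar, two dots and triangle each pressed right down and released in order; the hand-in returned no verdict.

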